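Lengthen the telescoping leg of a laboratory stand by one hole

ROBOT

A 6-joint arm with a two-finger parallel gripper is mounted at the origin on the work surface. World frame = base frame: x ahead of the robot, y to its left, z up, the work surface at z = 0. Lengths are in m, angles in rad, forces in N, time in s.
With the tool pointing down it reaches from about 0.425 to 1.125 m from the base axis. Payload 14.9 kg.
Tool frame: the origin (TCP) lies at the very end of the fingers, on their centre line; the grasp point (between the pads) lies 19 mm behind it; x points along the fingers, y is the direction in which the jaws open and shut, and the axes are right-handed (so a half turn about x gives the same grasp; the last joint's range is limited). The gripper opens to 91 mm and grips with 3 to 60 N. Pads are 32 mm wide; open, the fingers measure 118 mm over their backs; the gripper's body (76 mm by 178 mm) begins 60 mm behind the grasp point.
Start: joints at [-1.246, 0.379, 1.734, -0, 1.028, -0.033], TCP at [0.245, -0.656, 0.214] pointing down, gripper open.
Joint ranges: [-2.77, 2.77], [-0.74, 2.19], [0, 2.66], [-1.06, 4.2], [0.31, 2.87], [-3.08, 3.08]. Speed limits (rad/s): [1.89, 1.89, 2.39, 3.14, 3.14, 3.14].

INTERFACE

Orientations are given as a rotation vector (axis times angle).
In Python, from bench import manip, read_camera gives the robot as it stands. The module is installed in compiled form; this text tells all that it offers.
- The arm moves only by the tool apply_moves, never from a script. Its argument "rows" is one flat list of numbers, 7 for each row, row after row: the closure in counts, from 0 (fully open) to 255 (shut), then the shift along the tool's x, y, z in m, then the turn, a rotation vector about the tool's x, y, z in degrees. In form: [fingers, tx, ty, tz, ax, ay, az, fingers, tx, ty, tz, ax, ay, az, ...]. A call has 1 to 12 rows; each row is the pose to reach, as a shift and turn from the pose measured when the call began, along the tool's axes at that moment; what a row does not reach only later rows make up. A row lasts 1/12 s, in which the tool goes at most 41.7 mm and 7.16 degrees, less where a joint would pass 70% of its speed; a pose out of reach is approached as far as the arm can. A call with a gripper value outside its range is refused whole. The fingers move at their own pace and stop on an object; "grip_force" is the grip in N (left out, the last holds). Time passes only in rows, so rows that repeat a pose let the fingers close. It gives the time, the measured TCP pose, the force and the opening at its end, in the units of the state.
- manip.read_state(): the state, without advancing time (a new reading comes with each control period).
- read_camera(name): name is "side" or "top" or "wrist"; returns a dict with "img" (384x512x3 uint8, red, green, blue), "intrinsics" (3x3 intrinsics, pixels), "view" (4x4, takes a point from world to camera coordinates); the wrist camera has in their place "tool_from_camera" (4x4, takes a point from camera to tool coordinates, whose origin is the TCP and whose axes are the tool frame's). Camera axes: x right, y up, looking along -z (the intrinsics and any distortion apply to the point x, -y, -z); pixel columns grow to the right and rows downward; lengths in m; the calibration is good to about 2 mm. A picture is of the moment at which its call begins: read the wrist's pose just before it. There is no depth.
- manip.sign_off(): hands the job in, once; it reports no verdict.
The state is a dict: "time": time; "q": joint angles; "joint_vel": joint speeds; "tau": joint torques, N m; "ee_pos": TCP position; "tool_rot": TCP orientation; "force": force on the tool from outside, world axes, zero at the start; "torque": the same for the moment, N m; "grip_width": finger opening in m.
Only numpy, scipy, OpenCV 4.12 (cv2) and the standard library are available. Lean on these libraries where they do the work, as an engineer would, in place of code of your own. Each camera call takes 0.05 s, during which the arm holds its last target.

TASK

The stand on the lab bench needs a wider footing: lengthen its telescoping leg by one hole. Squeeze the two spring buttons flush, slide the outer tube away from the hub to the next hole, and let go with both buttons snapped fully out through it. Leave the cup, the weight and the roll of tape where they stand.

Things in the scene. Friction and masses are not known exactly. Their poses are not given: they have to be found in the camera images.
- buttons_mid (a point): Point midway between the two snap buttons, on the level leg's axis, 60 mm above the bench. Fixed, like the whole stand. x points along the leg from the hub to its free end (the lengthening direction), y level across the leg, z up. The buttons sit in the fixed square inner tube (steel, 29 mm) and stand out level, on the +y and -y sides, through holes in the sliding outer tube.
- leg_hole (a point): Point on the axis of the sliding square aluminium outer tube at its middle hole pair, where the buttons are at the start; moves with the tube, axes as buttons_mid. The tube is 36 mm wide and high (42 to 78 mm above the bench), 2 mm wall, flat sides, from 80 mm behind this point (hub side) to 110 mm ahead. Hole pairs of 19 mm (dark discs) lie 50 mm behind, at, and 50 mm ahead of it.
- next_hole (a point): Point on the outer tube's axis at the hole pair 50 mm to the hub side of leg_hole; moves with the tube, axes the same. The buttons must end in this pair: this point then coincides with buttons_mid. Keep these holes uncovered while sliding, so that the buttons can snap out.
- leg_foot (a point): Underside of the rubber foot at the leg's free end, 122 mm ahead of leg_hole; moves with the tube and slides just above the bench. A black end plug of 40 x 40 mm sits above it and ends 136 mm ahead of leg_hole.
- rod_top (a point): Top of the thin upright steel rod on the stand's dark cast hub, 210 mm above the bench, 175 mm behind buttons_mid. The hub is 70 mm wide and 92 mm high; two splayed fixed legs reach 90 mm behind it and 120 mm to each side. All fixed.
- leg (a joint): Slide of the outer tube, m: 0 at the start, growing as the leg lengthens; 0.050 (1.5 mm play) with the buttons in the next holes; end stops -0.055 and 0.070. Free sliding takes 2 N. Buttons standing out lock it. With both flush it can be pushed along; from about 15 mm on, the tube's wall keeps them down, and they snap out when the next holes, uncovered, come over them.
- button_l (a joint): Press-in travel of the +y side button, m: 0 fully out (9 mm proud of the tube's side), 0.009 flush, 0.011 under the wall, 0.013 end stop. Spring 1.5 N when out, 4 N flush. Domed, so when flush the hole edge cams it under as the tube is pushed (10 to 15 N for both). Squeezing both sides of the tube at the buttons with 20 to 40 N presses both flush and grips the tube enough to drag it.
- button_r (a joint): The same for the -y side button.
- button_l_tip (a point): Tip of the +y side button's dome (steel, 16 mm diameter), 27 mm from the leg's axis when fully out; the width over both tips is then 54 mm.
- button_r_tip (a point): Tip of the -y side button's dome, 27 mm from the leg's axis when fully out.
- cup: Bystander: empty clear plastic cup, 72 mm across, 85 mm high, origin at the centre of its underside. Not to be disturbed.
- weight: Bystander: brass laboratory weight with a small knob, 60 mm across, 78 mm high, origin at the centre of its underside. Not to be disturbed.
- tape: Bystander: lying roll of brown tape, 90 mm across, 24 mm high, origin at the centre of its underside. Not to be disturbed.

How it is judged:
By the outcome, as a careful person would: the job done as asked, in the order asked, and still so for the second after the job is handed in, with the robot touching nothing.
It also fails if it takes over 35 s, if anything falls off the work surface, if the arm or the gripper's body presses on something with over 40 N, if the wrist force passes 120 N, or if a joint passes its speed limit or range.

## Working session

There is one attempt and no reset: what is moved stays moved. The work goes in short steps, Python scripts to look and compute and a tool call to move; the robot and the scene stay as the last step left them, time stands still between calls to the robot, and variables do not carry over. Pictures are saved under pics/ and viewed, and the job is handed in when it is done.

Besides the shell and the picture viewer there is one more tool, called by a JSON object that holds its "name" and its "arguments". apply_moves: Moves the arm, as the interface text tells. Its arguments: {"type":"object","properties":{"rows":{"type":"array"},"grip_force":{"type":"number"}},"required":["rows"]}

```bash
mkdir -p pics
cat > h.py <<'E'
from bench import manip, read_camera
import numpy as np, cv2
def snap(name,fn):
    c=read_camera(name); cv2.imwrite('pics/'+fn,c['img'][:,:,::-1]); return c
E
python3 - <<'E'
from h import *
s=manip.read_state();print(s)
import pickle
d={}
for n in ['side','top','wrist']:
    d[n]=snap(n,n+'0.png'); print({k:v for k,v in d[n].items() if k!='img'})
pickle.dump((s,d),open('d0.pkl','wb'))
E
```

```text
{'time': 0.0, 'q': array([-1.24628844e+00,  3.79442573e-01,  1.73477305e+00, -6.74857555e-05,
        1.02854398e+00, -3.33002404e-02]), 'joint_vel': array([-0.00032791, -0.00124666, -0.00248867, -0.00065755, -0.00090624,
       -0.00030475]), 'tau': array([-1.30666678e-03, -7.63723469e+01, -4.34374237e+01,  6.50532078e-02,
        4.23779211e-02, -6.54608425e-05]), 'ee_pos': array([ 0.24500485, -0.65528621,  0.21326832]), 'tool_rot': array([ 2.02673072,  0.36776816, -2.02719725]), 'force': array([0.45728555, 0.55051779, 0.6856671 ]), 'torque': array([-0.0041933 ,  0.0238853 ,  0.02695068]), 'grip_width': 0.09078357337173168}
{'intrinsics': array([[435.41918538,   0.        , 256.4785318 ],
       [  0.        , 435.41918538, 191.90283904],
       [  0.        ,   0.        ,   1.        ]]), 'view': array([[ 0.97348347, -0.22821297,  0.0157728 , -0.60317146],
       [ 0.14794906,  0.68069119,  0.71747514, -0.20015074],
       [-0.17447354, -0.69611662,  0.69640551, -0.79509497],
       [ 0.        ,  0.        ,  0.        ,  1.        ]])}
{'intrinsics': array([[386.7844896 ,   0. 
[... 213 characters left out ...]
393, -0.00110438,  0.1081504 , -0.62031453],
       [-0.10811129,  0.01861374,  0.99396452, -0.81672566],
       [ 0.        ,  0.        ,  0.        ,  1.        ]])}
{'intrinsics': array([[280.45573917,   0.        , 258.20008933],
       [  0.        , 280.45573917, 192.68239649],
       [  0.        ,   0.        ,   1.        ]]), 'tool_from_camera': array([[-5.38579895e-05,  2.69918555e-01, -9.62883155e-01,
        -1.70924774e-01],
       [ 9.99999964e-01,  2.66625922e-04,  1.88073662e-05,
        -5.58795769e-04],
       [ 2.61806066e-04, -9.62883120e-01, -2.69918560e-01,
        -7.63645636e-02],
       [ 0.00000000e+00,  0.00000000e+00,  0.00000000e+00,
         1.00000000e+00]])}
```

View pics/side0.png

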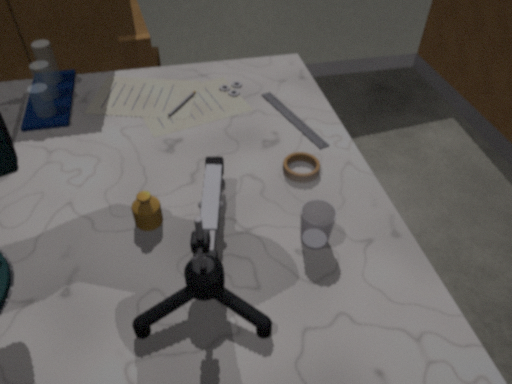

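View pics/top0.png

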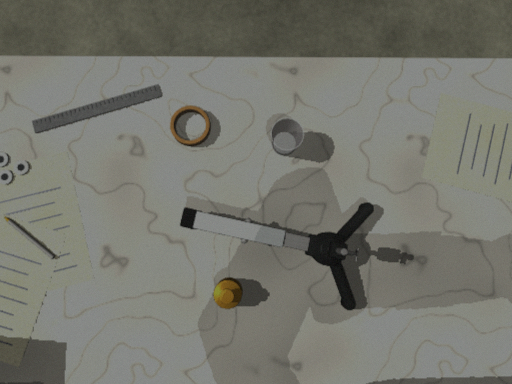

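View pics/wrist0.png

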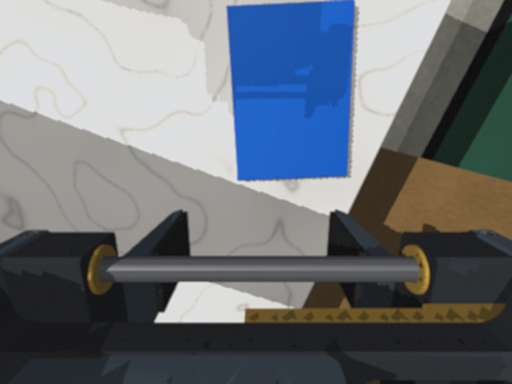

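The side and top views show the hub (top ~ (325,247)), with the white tube running to the black plug at ~(188,217). The weight is at (228,293), the cup at (287,137) and the tape at (190,126). I'll enlarge the tube.

Run:
```python
import cv2,numpy as np
a=cv2.imread('pics/top0.png')[190:310,170:370]; a=cv2.convertScaleAbs(a,alpha=1.6)
cv2.imwrite('pics/top0z.png',cv2.resize(a,None,fx=4,fy=4,interpolation=cv2.INTER_CUBIC))
a=cv2.imread('pics/side0.png')[150:300,140:290]; a=cv2.convertScaleAbs(a,alpha=1.6)
cv2.imwrite('pics/side0z.png',cv2.resize(a,None,fx=4,fy=4,interpolation=cv2.INTER_CUBIC))
```

```text
(no output)
```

View pics/top0z.png

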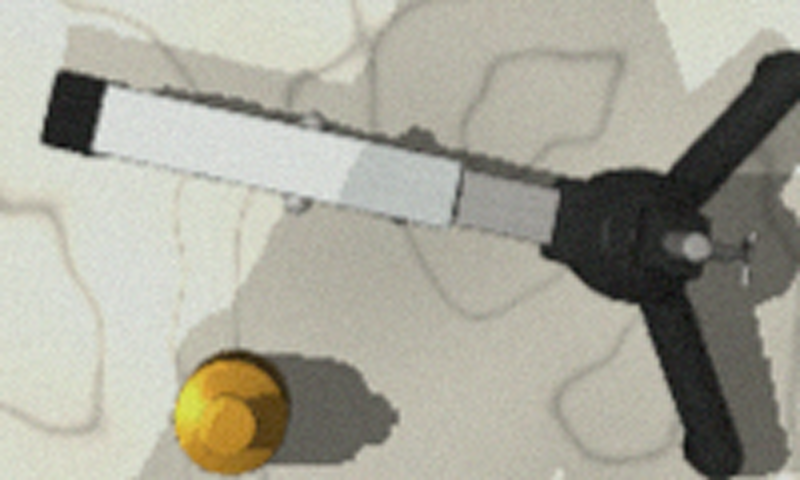

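View pics/side0z.png

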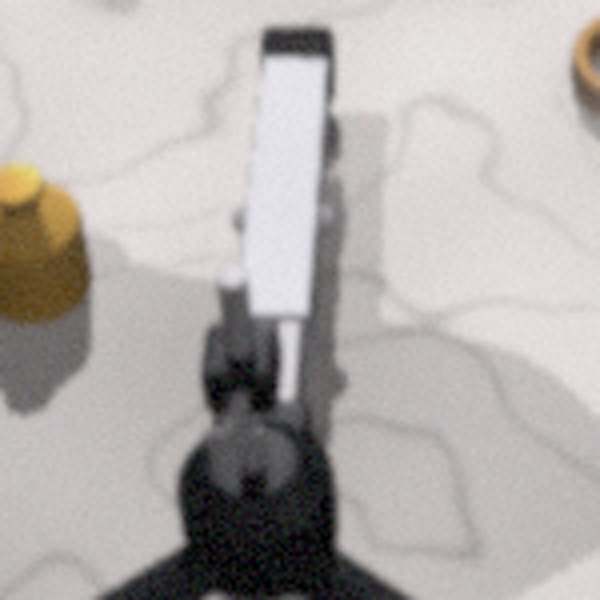

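```bash
cat >> h.py <<'E'
def ray(c,u,v,z,K=None):
    K=c['intrinsics'];V=c['view'];R=V[:3,:3];o=-R.T@V[:3,3]
    d=R.T@np.array([(u-K[0,2])/K[0,0],-(v-K[1,2])/K[1,1],-1]); return o+d*(z-o[2])/d[2]
def proj(c,p):
    K=c['intrinsics'];V=c['view'];q=V[:3,:3]@p+V[:3,3]; return K[0,2]-K[0,0]*q[0]/q[2],K[1,2]+K[1,1]*q[1]/q[2]
E
python3 - <<'E'
from h import *; import pickle
s,d=pickle.load(open('d0.pkl','rb'))
t=d['top'];f=lambda x,y,z:ray(t,170+(x+.5)/4-.5,190+(y+.5)/4-.5,z)
g=lambda x,y,z:ray(d['side'],140+(x+.5)/4-.5,150+(y+.5)/4-.5,z)
P={k:f(*v) for k,v in dict(bu=(312,122,.06),bl=(297,204,.06),nu=(463,162,.078),nl=(452,228,.078),fu=(107,82,.078),fl=(95,153,.078),pu=(60,70,.08),pl=(42,143,.08),rod=(697,248,.21)).items()}
for k in P: print(k,P[k].round(4))
for k,v in dict(bL=(240,215,.06),bR=(325,212,.06),nl=(250,313,.078),nr=(308,318,.078),fl=(265,54,.078),fr=(324,56,.078)).items(): print('side',k,g(*v).round(4))
near=(P['nu']+P['nl'])/2;far=(P['fu']+P['fl'])/2
a=far-near;print(np.linalg.norm(a),np.degrees(np.arctan2(a[1],a[0])))
b=(P['bu']+P['bl'])/2;e=a/np.linalg.norm(a); n=np.array([-e[1],e[0],0])
print('mid',b,'near+80',near+.08*e, 'far-110',far-.11*e, 'rodrel',(P['rod']-b)@e,(P['rod']-b)@n,'w',(P['bl']-P['bu'])@n,(P['nl']-P['nu'])@n)
E
```

```text
bu [0.5597 0.0704 0.06  ]
bl [0.5168 0.0782 0.06  ]
nu [ 0.5383 -0.0078  0.078 ]
nl [ 0.5046 -0.0018  0.078 ]
fu [0.5799 0.1758 0.078 ]
fl [0.5434 0.1814 0.078 ]
pu [0.586  0.1998 0.08  ]
pl [0.5485 0.2083 0.08  ]
rod [ 0.4996 -0.0973  0.21  ]
side bL [0.5173 0.0835 0.06  ]
side bR [0.5606 0.0763 0.06  ]
side nl [ 5.119e-01 -2.000e-04  7.800e-02]
side nr [ 0.5383 -0.0092  0.078 ]
side fl [0.5468 0.1868 0.078 ]
side fr [0.5784 0.1782 0.078 ]
0.1877676768408077 77.62566357113357
mid [0.53825937 0.0742683  0.06      ] near+80 [0.53855781 0.07337093 0.078     ] far-110 [0.53807943 0.07119047 0.078     ] rodrel -0.17583911370858382 0.000969979140224656 w 0.04359871021940523 0.03419150221762477
```

Run:
```python
from h import *; import pickle
from scipy.spatial.transform import Rotation as Ro
s,d=pickle.load(open('d0.pkl','rb'));t=d['top']
R=Ro.from_rotvec(s['tool_rot']).as_matrix();print(R.round(3))
a=np.radians(77.6);e=np.array([np.cos(a),np.sin(a),0]);n=np.array([-e[1],e[0],0]);m=np.array([.538,.073,.06])
for k,(u,v,z) in dict(weightknob=(227,294.5,.078),cupbot=(285,142,0),cuptop=(287,133,.085),tape=(190,126,.024)).items():
    p=ray(t,u,v,z);print(k,p.round(3),'along',((p-m)@e).round(3),'across',((p-m)@n).round(3))
for sg in (1,-1):
    T=np.column_stack([[0,0,-1],sg*n,np.cross([0,0,-1],sg*n)])
    print(np.degrees(Ro.from_matrix(R.T@T).as_rotvec()).round(1), 'tz',T[:,2])
for z in (.2,.041):
    g=m.copy();g[2]=z;print('shift in tool',(R.T@(g-s['ee_pos'])).round(4))
```

```text
[[-0.     0.35  -0.937]
 [ 0.001 -0.937 -0.35 ]
 [-1.    -0.001  0.   ]]
weightknob [0.409 0.112 0.078] along 0.01 across 0.134
cupbot [ 0.743 -0.015  0.   ] along -0.042 across -0.219
cuptop [ 0.741 -0.013  0.085] along -0.04 across -0.217
tape [0.773 0.201 0.024] along 0.176 across -0.202
[1.229e+02 1.000e-01 0.000e+00] tz [0.21473533 0.97667228 0.        ]
[-57.1  -0.    0.1] tz [-0.21473533 -0.97667228 -0.        ]
shift in tool [ 0.0139 -0.5795 -0.5295]
shift in tool [ 0.1729 -0.5793 -0.5295]
```

{"name": "apply_moves", "arguments": {"rows": [0,-0.04,-0.02,-0.03,-7,0,0,0,-0.08,-0.04,-0.06,-14,0,0,0,-0.087,-0.06,-0.1,-21,0,0,0,-0.087,-0.075,-0.14,-28,0,0,0,-0.087,-0.095,-0.18,-35,0,0,0,-0.087,-0.115,-0.22,-42,0,0,0,-0.087,-0.135,-0.26,-49,0,0,0,-0.087,-0.15,-0.29,-57,0,0,0,-0.087,-0.17,-0.33,-57,0,0,0,-0.087,-0.19,-0.365,-57,0,0,0,-0.087,-0.19,-0.365,-57,0,0], "grip_force": 30}}

```text
time: 1.07
ee_pos: [0.5222, -0.3468, 0.3006]
tool_rot: [1.368, 1.1, -1.367]
force: [-1.0, -0.8, 0.1]
grip_width: 0.091
```

```bash
cat >> h.py <<'E'
from scipy.spatial.transform import Rotation as Ro
a=np.radians(77.6);e=np.array([np.cos(a),np.sin(a),0]);n=np.array([-e[1],e[0],0]);m=np.array([.538,.073,.06])
def rel(goal):
    s=manip.read_state();R=Ro.from_rotvec(s['tool_rot']).as_matrix()
    T=np.column_stack([[0,0,-1],-n,np.cross([0,0,-1],-n)])
    print('t',s['time'],'p',s['ee_pos'].round(4),'F',s['force'].round(1),'w',s['grip_width'],'q',s['q'].round(2))
    print('shift',(R.T@(np.array(goal)-s['ee_pos'])).round(4),'turn',np.degrees(Ro.from_matrix(R.T@T).as_rotvec()).round(2))
E
python3 -c "
from h import *
rel([.538,.073,.25])"
```

```text
t 1.0667 p [ 0.5222 -0.3468  0.3006] F [-1.  -0.8  0.1] w 0.09098284038784395 q [-0.62  0.18  1.83  0.    1.14 -0.41]
shift [ 0.051  -0.0748 -0.4133] turn [-0.02 -0.06  0.02]
```

{"name": "apply_moves", "arguments": {"rows": [0,0,-0.008,-0.04,0,0,0,0,0,-0.015,-0.08,0,0,0,0,0,-0.023,-0.12,0,0,0,0,0,-0.03,-0.16,0,0,0,0,0,-0.037,-0.2,0,0,0,0,0,-0.044,-0.24,0,0,0,0,0,-0.051,-0.28,0,0,0,0,0,-0.058,-0.32,0,0,0,0,0.02,-0.065,-0.355,0,0,0,0,0.05,-0.072,-0.385,0,0,0,0,0.08,-0.075,-0.413,0,0,0,0,0.08,-0.075,-0.413,0,0,0]}}

```text
time: 2.07
ee_pos: [0.535, 0.076, 0.216]
tool_rot: [1.362, 1.105, -1.37]
force: [-1.4, -0.7, -1.4]
grip_width: 0.0912
```

```bash
python3 -c "
from h import *
rel([.538,.073,.041])
snap('wrist','wrist1.png')"
```

```text
t 2.0667 p [0.535 0.076 0.216] F [-1.4 -0.7 -1.4] w 0.09118244920888559 q [0.1  0.13 2.05 0.   0.97 0.31]
shift [0.1749 0.0047 0.0023] turn [0.13 0.02 0.38]
```

View pics/wrist1.png

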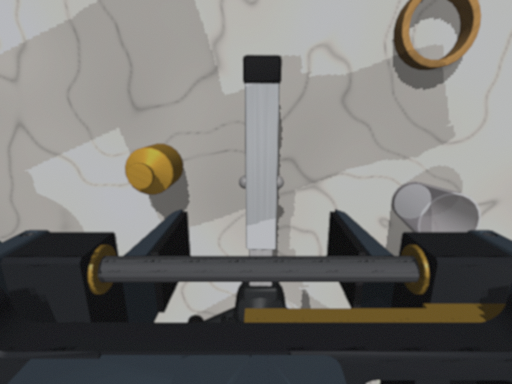

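The wrist view shows the tube centred between the fingers, with the buttons at about (243,182) and (280,182), the weight at (154,168), and the cup and tape to the right. I'll cross-check that position.

Run:
```python
from h import *
s=manip.read_state();c=read_camera('wrist')
W=np.eye(4);W[:3,:3]=Ro.from_rotvec(s['tool_rot']).as_matrix();W[:3,3]=s['ee_pos']
c['view']=np.linalg.inv(W@c['tool_from_camera'])
z=cv2.resize(c['img'][40:260,210:320,::-1],None,fx=4,fy=2.7 and 4,interpolation=cv2.INTER_CUBIC)[:, :]
cv2.imwrite('pics/w1z.png',z[:600])
a1=ray(c,243,182,.06);a2=ray(c,280.5,182,.06);print(a1,a2,(a1+a2)/2)
p=[ray(c,u,v,.078) for u,v in((247,248),(275,248),(246,82),(280,82))];print(np.round(p,4))
N=(p[0]+p[1])/2;F=(p[2]+p[3])/2;print(N,F,np.degrees(np.arctan2(*(F-N)[[1,0]])),N+.08*e,F-.11*e)
rel([.538,.073,.041])
```

```text
[0.51655157 0.07645069 0.06      ] [0.56074591 0.06689853 0.06      ] [0.53864874 0.07167461 0.06      ]
[[ 0.5045 -0.0012  0.078 ]
 [ 0.5379 -0.0084  0.078 ]
 [ 0.5458  0.1836  0.078 ]
 [ 0.5802  0.1761  0.078 ]]
[ 0.52123945 -0.0047685   0.078     ] [0.56298682 0.1798761  0.078     ] 77.25987180368723 [0.53841828 0.07336528 0.078     ] [0.53936593 0.07244215 0.078     ]
t 2.1667 p [0.5371 0.0734 0.2201] F [ 0.2 -0.7 -0.2] w 0.0909897267470678 q [0.09 0.12 2.05 0.   0.97 0.31]
shift [0.1791 0.0015 0.0002] turn [ 0.1  -0.02  0.15]
```

View pics/w1z.png

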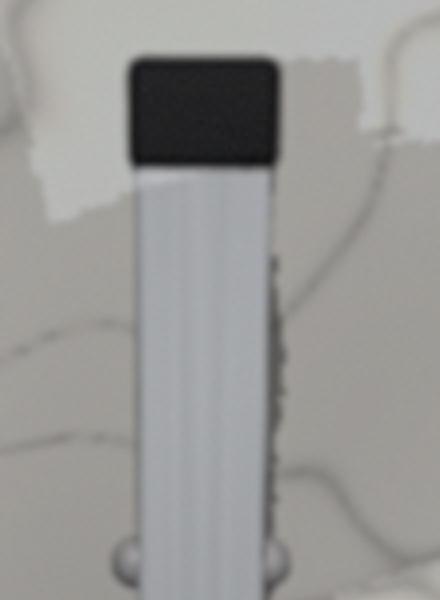

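All three measurements agree on the midpoint (0.538, 0.073) within about 1.5 mm, with the leg at 77.5°. I'll descend now.

{"name": "apply_moves", "arguments": {"rows": [0,0.035,0.0015,0,0,0,0,0,0.07,0.0015,0,0,0,0,0,0.1,0.0015,0,0,0,0,0,0.13,0.0015,0,0,0,0,0,0.155,0.0015,0,0,0,0,0,0.17,0.0015,0,0,0,0,0,0.179,0.0015,0,0,0,0,0,0.179,0.0015,0,0,0,0,0,0.179,0.0015,0,0,0,0]}}

```text
time: 2.92
ee_pos: [0.539, 0.0726, 0.0421]
tool_rot: [1.366, 1.101, -1.367]
force: [-0.1, 0.3, 0.1]
grip_width: 0.0913
```

```bash
python3 -c "
from h import *
rel([.538,.073,.041])
snap('wrist','wrist2.png')"
```

```text
t 2.9167 p [0.539  0.0726 0.0421] F [-0.1  0.3  0.1] w 0.09134282446615419 q [0.09 0.41 2.1  0.   0.63 0.3 ]
shift [ 0.0011 -0.001  -0.0001] turn [ 0.06 -0.03  0.09]
```

View pics/wrist2.png

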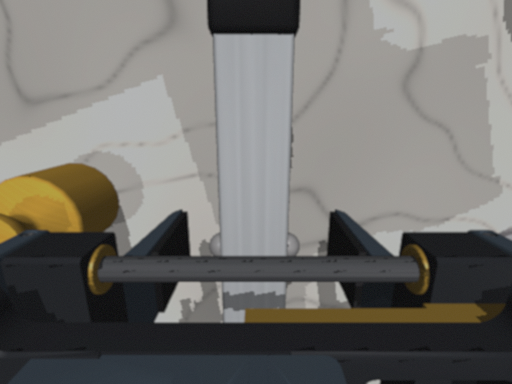

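The wrist view has the fingers astride the tube, with the buttons at (216,245) and (292,245) between the pads. The tube sits about 1 mm off centre towards -y of the tool, so I'll correct that and close.

{"name": "apply_moves", "arguments": {"rows": [60,0.001,-0.0012,0,0,0,0,100,0.001,-0.0012,0,0,0,0,200,0.001,-0.0012,0,0,0,0,255,0.001,-0.0012,0,0,0,0,255,0.001,-0.0012,0,0,0,0,255,0.001,-0.0012,0,0,0,0,255,0.001,-0.0012,0,0,0,0,255,0.001,-0.0012,0,0,0,0,255,0.001,-0.0012,0,0,0,0,255,0.001,-0.0012,0,0,0,0,255,0.001,-0.0012,0,0,0,0], "grip_force": 32}}

```text
time: 3.88
ee_pos: [0.5365, 0.0733, 0.0413]
tool_rot: [1.365, 1.103, -1.369]
force: [-10.5, 2.9, 11.7]
grip_width: 0.0362
```

```bash
python3 -c "
from h import *
s=manip.read_state();print(s['force'],s['grip_width'],s['ee_pos'])
rel(s['ee_pos']+.05*e)"
```

```text
[-10.47056912   2.88337414  11.74108864] 0.036150291091561856 [0.53653876 0.07326616 0.04131592]
t 3.8833 p [0.5365 0.0733 0.0413] F [-10.5   2.9  11.7] w 0.036150291091561856 q [0.09 0.41 2.1  0.   0.63 0.31]
shift [ 0.    0.   -0.05] turn [ 0.03 -0.02  0.23]
```

The width is 36.2 mm, so the pads sit on the tube and both buttons are flush. I'll slide partway.

{"name": "apply_moves", "arguments": {"rows": [255,0,0,-0.003,0,0,0,255,0,0,-0.006,0,0,0,255,0,0,-0.01,0,0,0,255,0,0,-0.014,0,0,0,255,0,0,-0.018,0,0,0,255,0,0,-0.022,0,0,0,255,0,0,-0.025,0,0,0,255,0,0,-0.025,0,0,0]}}

```text
time: 4.55
ee_pos: [0.542, 0.0979, 0.0414]
tool_rot: [1.366, 1.103, -1.369]
force: [-2.2, 2.3, 2.7]
grip_width: 0.036
```

```bash
python3 -c "
from h import *
rel(np.array([.5365,.0733,.0413])+.05*e)
snap('wrist','wrist3.png');snap('top','top3.png')"
```

```text
t 4.55 p [0.542  0.0979 0.0414] F [-2.2  2.3  2.7] w 0.036002622663202505 q [0.14 0.42 2.08 0.   0.64 0.35]
shift [ 0.0001 -0.0001 -0.0248] turn [ 0.01 -0.03  0.23]
```

View pics/wrist3.png

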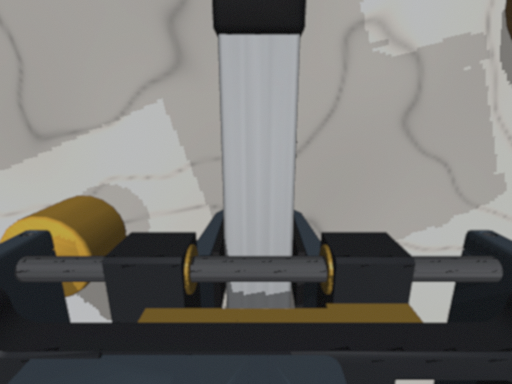

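View pics/top3.png

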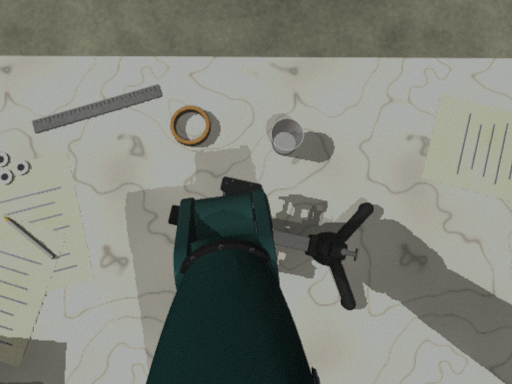

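The plug edge stays at row ~33 in the wrist view, so the tube is moving with the grip (25 mm so far). I'll slide the remaining distance slowly.

{"name": "apply_moves", "arguments": {"rows": [255,0,0,-0.004,0,0,0,255,0,0,-0.008,0,0,0,255,0,0,-0.012,0,0,0,255,0,0,-0.016,0,0,0,255,0,0,-0.02,0,0,0,255,0,0,-0.022,0,0,0,255,0,0,-0.0235,0,0,0,255,0,0,-0.025,0,0,0,255,0,0,-0.025,0,0,0,255,0,0,-0.025,0,0,0]}}

```text
time: 5.48
ee_pos: [0.5474, 0.1225, 0.0414]
tool_rot: [1.366, 1.103, -1.369]
force: [-0.1, 2.0, -0.1]
grip_width: 0.0357
```

```bash
python3 -c "
from h import *
rel(np.array([.5365,.0733,.0413])+.05*e)
for n in ('wrist','side'):
  c=snap(n,n+'4.png')
  if n=='side':
    cv2.imwrite('pics/side4z.png',cv2.resize(cv2.convertScaleAbs(c['img'][150:300,140:290,::-1],alpha=1.6),None,fx=4,fy=4,interpolation=cv2.INTER_CUBIC))"
```

```text
t 5.4833 p [0.5474 0.1225 0.0414] F [-0.1  2.  -0.1] w 0.03571376438980276 q [0.18 0.43 2.06 0.   0.65 0.39]
shift [ 0.0001 -0.0001  0.0004] turn [-0.   -0.06  0.21]
```

View pics/wrist4.png

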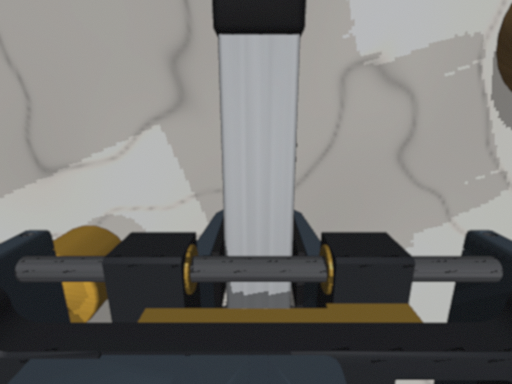

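View pics/side4z.png

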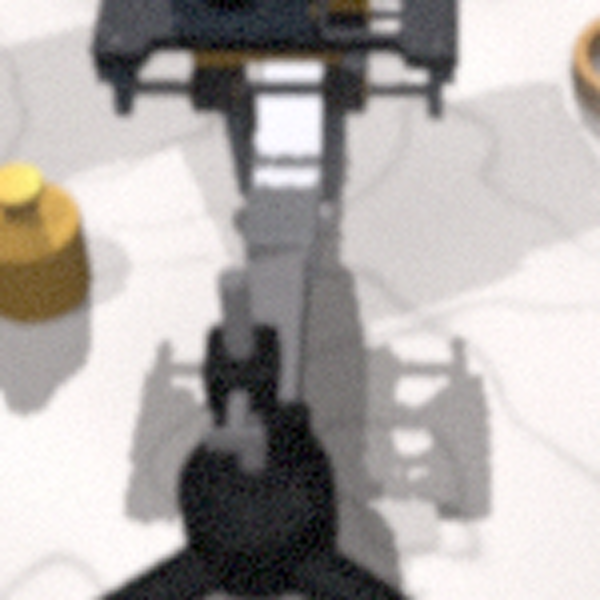

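In the side view both buttons show at (240,215) and (325,212), the same places as before, with the tube end now about 30 mm behind them. To confirm the lock, I'll nudge forward 3 mm.

{"name": "apply_moves", "arguments": {"rows": [255,0,0,-0.001,0,0,0,255,0,0,-0.002,0,0,0,255,0,0,-0.003,0,0,0,255,0,0,-0.003,0,0,0]}}

```text
time: 5.92
ee_pos: [0.5479, 0.1246, 0.0414]
tool_rot: [1.365, 1.102, -1.37]
force: [-1.7, -11.7, 4.2]
grip_width: 0.0363
```

The lock is confirmed: -11.7 N of resistance once the play is used up. I'll relax the load and then open.

{"name": "apply_moves", "arguments": {"rows": [255,0,0,0.001,0,0,0,255,0,0,0.0015,0,0,0,255,0,0,0.0015,0,0,0,0,0,0,0.0015,0,0,0,0,0,0,0.0015,0,0,0,0,0,0,0.0015,0,0,0,0,0,0,0.0015,0,0,0,0,0,0,0.0015,0,0,0,0,0,0,0.0015,0,0,0,0,0,0,0.0015,0,0,0]}}

```text
time: 6.75
ee_pos: [0.5475, 0.1232, 0.0414]
tool_rot: [1.365, 1.102, -1.37]
force: [0.5, 0.2, -0.6]
grip_width: 0.0797
```

{"name": "apply_moves", "arguments": {"rows": [0,-0.02,0,0,0,0,0,0,-0.05,0,0,0,0,0,0,-0.085,0,0,0,0,0,0,-0.12,0,0,0,0,0,0,-0.155,0,0,0,0,0,0,-0.185,0,0,0,0,0,0,-0.2,0,0,0,0,0,0,-0.2,0,0,0,0,0]}}

```text
time: 7.42
ee_pos: [0.5501, 0.1234, 0.2453]
tool_rot: [1.369, 1.099, -1.364]
force: [-0.2, -0.1, 0.5]
grip_width: 0.0915
```

Run:
```python
from h import *
s=manip.read_state();print(s['time'],s['ee_pos'],s['grip_width'],s['force'])
c=snap('wrist','wrist5.png')
c=snap('side','side5.png')
cv2.imwrite('pics/side5z.png',cv2.resize(cv2.convertScaleAbs(c['img'][150:300,140:290,::-1],alpha=1.6),None,fx=4,fy=4,interpolation=cv2.INTER_CUBIC))
```

```text
7.4167 [0.55008945 0.12335738 0.24533436] 0.09153531603824348 [-0.16251852 -0.11251648  0.53227246]
```

View pics/wrist5.png

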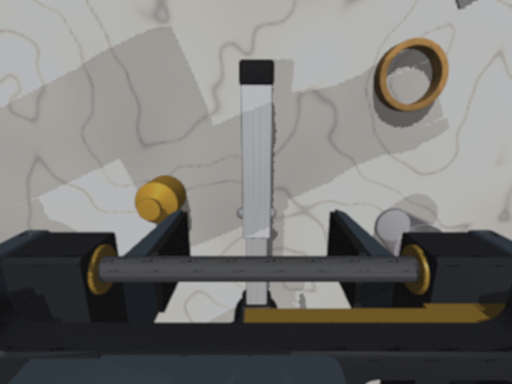

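View pics/side5z.png

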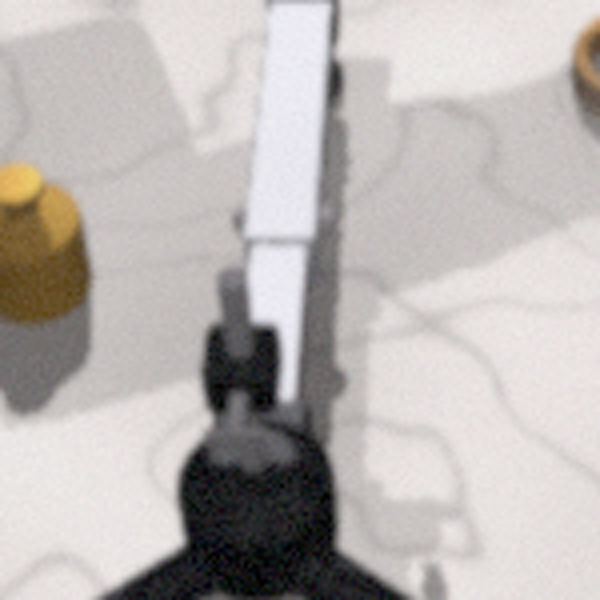

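Both buttons stand out near the tube's hub end, at (240,212) and (273,212) in the wrist view. The bystanders have not moved. One measured check before I hand in.

Run:
```python
from h import *
s=manip.read_state();c=read_camera('wrist')
W=np.eye(4);W[:3,:3]=Ro.from_rotvec(s['tool_rot']).as_matrix();W[:3,3]=s['ee_pos']
c['view']=np.linalg.inv(W@c['tool_from_camera'])
cv2.imwrite('pics/w6z.png',cv2.resize(c['img'][190:260,210:310,::-1],None,fx=8,fy=8,interpolation=cv2.INTER_CUBIC))
m0=np.array([.5383,.073,.06])
for t in (.0265,-.0265): print(np.round(proj(c,m0+t*n),1))
N=ray(c,257,237,.078);print('tube end rel',(N-m0)@e)
```

```text
[239.6 213.6]
[279.4 213.7]
tube end rel -0.02556832980668041
```

View pics/w6z.png

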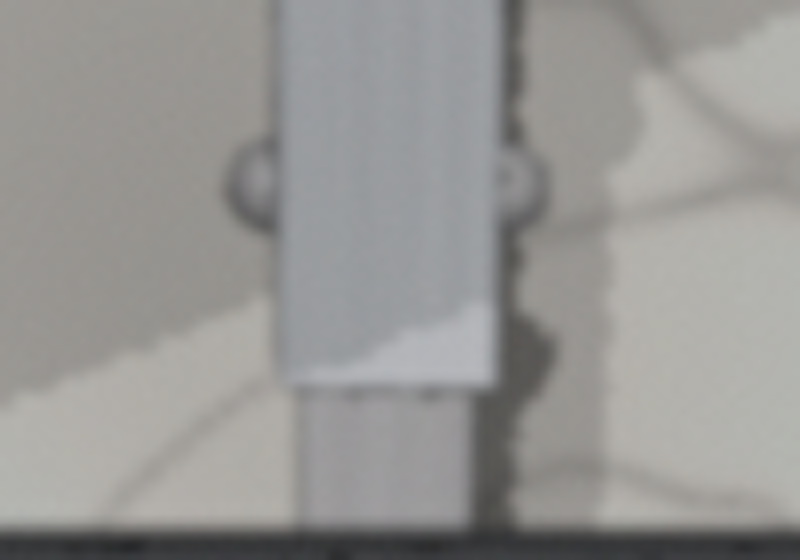

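The tips are at columns ~238 and ~278.5, which is 40.5 px (≈54 mm), so both buttons are fully out.

```bash
python3 -c "
from h import *
print(manip.sign_off())"
```

```text
the job is handed in; nothing more can be done
None
```

The leg is one hole longer and the job is handed in, with about 7.5 s on the robot's clock. I squeezed both buttons flush at 32 N and slid the outer tube about 50 mm away from the hub. I checked that it had locked, then let go and lifted clear.

**Last checks:**
- **Lock:** a 3 mm forward nudge was stopped with about 12 N of resistance, so the buttons hold the tube.
- **Buttons:** in the final wrist view both stand out evenly. The width over the tips measures about 54 mm, which is fully out.
- **Bystanders:** the weight, cup and tape look to be where they started, judged by eye. I did not re-measure them.
- **One disagreement:** my last camera reading put the tube's end about 26 mm behind the buttons, against the 30 mm expected. I put this down to a rough pixel reading, since the gripper's travel and the lock test both fit the next hole.

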